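Load a board carrier onto the soldering stand and push it home

ROBOT

A 6-joint arm with a two-finger parallel gripper is mounted at the origin on the work surface. World frame = base frame: x ahead of the robot, y to its left, z up, the work surface at z = 0. Lengths are in mm, angles in rad, forces in N, time in s.
With the tool pointing down it reaches from about 350 to 775 mm from the base axis. Payload 7.3 kg.
Tool frame: the origin (TCP) lies midway between the tips of the shut fingers; the grasp point (between the pads) lies 19 mm behind it; x points along the fingers, y is the direction in which the jaws open and shut, and the axes are right-handed (so a half turn about x gives the same grasp; the last joint's range is limited). The gripper opens to 92 mm and grips with 3 to 60 N. Pads are 19 mm wide; open, the fingers measure 130 mm over their backs; the gripper's body (75 mm by 190 mm) begins 47 mm behind the grasp point.
Start: joints at [-1.308, 0.342, 1.524, -0, 1.275, -0.146], TCP at [208.716, -481.75, 226.741] pointing down, gripper open.
Joint ranges: [-2.53, 2.53], [-0.77, 2.02], [0.04, 2.7], [-1, 4.14], [0.28, 2.66], [-3.11, 3.11]. Speed limits (rad/s): [2.57, 2.57, 3.14, 3.14, 3.14, 3.14].

INTERFACE

Orientations are given as [roll, pitch, yaw] about the fixed x, y, z axes, in that order (R = Rz(yaw) Ry(pitch) Rx(roll)).
In Python, from plant import get_obs, capture, close_job gives the robot as it stands. The module is installed in compiled form; this text tells all that it offers.
- The arm moves only by the tool send_rows, never from a script. Its argument "moves" is a list of rows, each a list of 4 numbers: the shift along the tool's x, y, z in mm, then the turn about the tool's x in degrees. In form: [[tx, ty, tz, yaw], ...]. A call has 1 to 8 rows; each row shifts and turns the commanded pose from where the row before left it, along the tool's axes as they then stand; what a row does not reach is not made up. A row lasts 1/8 s, in which the tool goes at most 62.5 mm and 10.7 degrees, less where a joint would pass 70% of its speed; a pose out of reach is approached as far as the arm can. A call with a gripper value outside its range is refused whole. "hand" is the opening, from 0 (shut) to 1 (fully open), set as the call begins (left out, the last holds). The fingers move at their own pace and stop on an object; the grip force is fixed at half the most. Time passes only in rows, so rows that do not move let the fingers close. It gives the time, the measured TCP pose, the force and the opening at its end, in the units of the state.
- get_obs(): the state, without advancing time (a new reading comes with each control period).
- capture(name): name is "scene" or "top" or "wrist"; returns a dict with "image" (480x640x3 uint8, red, green, blue), "K" (3x3 intrinsics, pixels), "position" and "attitude" of the camera in the world; the wrist camera has in their place "mount" (4x4, takes a point from camera to tool coordinates, whose origin is the TCP and whose axes are the tool frame's). Camera axes: x right, y down, z forward; pixel columns grow to the right and rows downward; lengths in mm; the calibration is good to about 2 mm. A picture is of the moment at which its call begins: read the wrist's pose just before it. There is no depth.
- close_job(): hands the job in, once; it reports no verdict.
The state is a dict: "time": time; "joint_positions": joint angles; "dq": joint speeds; "tau": joint torques, N m; "tool_pos": TCP position; "tcp_rot": TCP orientation; "contact_force": force on the tool from outside, world axes, zero at the start; "moment": the same for the moment, N m; "grip_width": finger opening in mm.
Only numpy, scipy, OpenCV 4.12 (cv2) and the standard library are available. Lean on these libraries where they do the work, as an engineer would, in place of code of your own. Each camera call takes 0.05 s, during which the arm holds its last target. There are 200 camera calls.

TASK

Pick the black board carrier up by its blue handle, set it down on the level landing at the foot of the loading stand, between the guides with its yellow nose uphill, and let go of it. Then push it from behind up the ramp under the clear shield, past the sprung plunger, until the nose meets the black rubber buffer of the red stop; press it snugly against the buffer, with about 10 N, without ramming it, and leave it resting there. Do not bump the shield, and leave the other things on the table where they are.

Things in the scene. Friction and masses are not known exactly. Their poses are not given: they have to be found in the camera images.
- carrier_centre (a point): Middle of the loose board carrier (31 mm above its underside): black block 110 long (x) x 62 wide (y) x 26 mm high, flat rear face, low green circuit board on top (up to 31 mm above the underside), blue bridge handle. x points to the yellow nose, y left, z up. 0.25 to 0.5 kg. Starts on the table, nose within 30 degrees of straight ahead of the robot.
- carrier_handle (a point): Grip point on the carrier's blue bridge handle: centre of a square bar 12 x 12 mm along the carrier's y, 56 mm above the underside. Between its two posts the bar is free for 20 mm to each side of this point, with 22 mm free height below it down to the board. This point lies 3 mm to the right (-y) of the carrier's middle. Same axes.
- carrier_nose (a point): Centre of the carrier's flat yellow nose face, 55 mm ahead of its middle and 13 mm above its underside; same axes. In the carrier's left side a recess 6.5 mm deep, into which the plunger springs, runs from 25 to 75 mm behind the nose.
- stand: The fixed loading stand; x points uphill, z up. Origin: on the table, on the centre line, under the kink where the level landing ends and the ramp begins. The ramp rises at 10 degrees from height 20 mm, between blue guides 65 mm apart (carrier 62 mm) and 16 mm high. From x -25 to +25 mm slanted lead-in guides narrow from 77 to 65 mm apart.
- landing (a point): Middle of the level landing's top face, 65 mm downhill of the kink, 20 mm above the table; the stand's axes. The landing is 130 mm long and 100 mm wide, with guides 18 mm high along both sides, 77 mm apart, and is open at its downhill end and above.
- stop: Red top stop across the ramp, 81 x 30 mm, rigid. Point: centre of its downhill face, 13 mm above the ramp surface, 165 mm up the ramp from the kink; x uphill along the ramp (10 degrees up), z square to it. A black rubber buffer pad, 40 x 18 mm, stands 3 to 15 mm proud of this face; how far differs each time and is not reported: feel for it. It holds firm.
- shield: Clear level panel with an orange front edge, fixed over the upper ramp. Point: straight above the stand's origin, at the panel's underside, 134 mm above the table; stand's axes. It covers x 16 to 205, y -80 to 80 mm. The rear face of a carrier that is home is 22 to 36 mm inside the front edge, so the pushing tool must lean back downhill, by 25 to 45 degrees from vertical, to stay clear.
- plunger (a joint): Sprung brass dome in the left (+y) guide, 113 mm up the ramp: how far it is pressed in, m; 0 = out, 5.5 mm proud of the guide. Spring 2.8 N at rest, plus 0.7 N per mm. It is pressed in while the nose is 62 to 17 mm short of the stop's face (pushing then takes 5 to 20 N in all), then springs out into the recess, felt as a drop of the force. The buffer comes after that.
- meter: Yellow multimeter lying on the table, 75 x 140 x 34 mm; origin under its middle. Leave alone.
- spool: White wire spool standing on end, 60 mm across, 45 mm high; origin under its middle. Leave alone.
- cutters: Side cutters with green handles, 140 mm long along x (jaws at +x), 14 mm high; origin under the middle. Leave alone.
- driver: Screwdriver with a red handle, 170 mm long along x. Leave alone.
- tray: Grey divided parts tray, 100 x 130 x 35 mm; origin under its middle. Leave alone.
- flux: Amber jar with a black cap, 48 mm across, 70 mm high; origin under its middle. Leave alone.

How it is judged:
By the outcome, as a careful person would: the job done as asked, in the order asked, and still so for the second after the job is handed in, with the robot touching nothing.
It also fails if it takes over 61 s, if anything falls off the work surface, if the arm or the gripper's body presses on something with over 40 N, if the wrist force passes 120 N, or if a joint passes its speed limit or range.

## Working session

There is one attempt and no reset: what is moved stays moved. The work goes in short steps, Python scripts to look and compute and a tool call to move; the robot and the scene stay as the last step left them, time stands still between calls to the robot, and variables do not carry over. Pictures are saved under pics/ and viewed, about 8 in all and at most 12, crops included, and the job is handed in when it is done.

Besides the shell and the picture viewer there is one more tool, called after "Call:" in YAML: its name, and indented under it one key for each argument. send_rows: Moves the arm, as the interface text tells. Its arguments: {"type":"object","properties":{"moves":{"type":"array","items":{"type":"array","items":{"type":"number"}}},"hand":{"type":"number"}},"required":["moves"]}

```bash
mkdir -p pics
cat > h.py <<'E'
import numpy as np, cv2
from plant import get_obs, capture, close_job
from scipy.spatial.transform import Rotation as R
def cap(n,f=None):
    o=get_obs(); c=capture(n); 
    if n=='wrist':
        T=np.eye(4);T[:3,:3]=R.from_euler('xyz',o['tcp_rot']).as_matrix();T[:3,3]=o['tool_pos'];M=T@np.array(c['mount'])
        c['P'],c['A']=M[:3,3],M[:3,:3]
    else:
        c['P']=np.array(c['position']);a=np.array(c['attitude']);c['A']=a if a.shape==(3,3) else R.from_euler('xyz',a).as_matrix()
    if f: cv2.imwrite('pics/'+f,c['image'][:,:,::-1])
    return c
def ray(c,u,v):
    d=c['A']@np.linalg.inv(c['K'])@np.array([u,v,1.]);return c['P'],d/np.linalg.norm(d)
def plane(c,u,v,z):
    p,d=ray(c,u,v);return p+d*(z-p[2])/d[2]
def proj(c,X):
    q=np.array(c['K'])@(c['A'].T@(np.array(X)-c['P']));return q[:2]/q[2]
E
python3 - <<'E'
from h import *
import pickle
print(get_obs())
for n in('scene','top'):
    c=cap(n,n+'.png');print(n,c['P'],c.get('attitude'),c['K'],c['A'][:,2]); pickle.dump(c,open(n+'.pkl','wb'))
E
```

```text
{'time': 0.0, 'joint_positions': array([-1.30800173e+00,  3.42722258e-01,  1.52503062e+00, -3.01930704e-05,
        1.27542009e+00, -1.45994747e-01]), 'dq': array([ 0.00089626,  0.00046263,  0.00076122, -0.00078199, -0.00207901,
       -0.00068776]), 'tau': array([-9.10841391e-04, -4.31241381e+01, -2.44216347e+01,  7.17427838e-02,
        5.60279202e-02, -1.11832051e-04]), 'tool_pos': array([ 208.59044628, -481.32326241,  226.0404715 ]), 'tcp_rot': array([-1.69852356,  1.56921575,  1.85186725]), 'contact_force': array([-0.69810986,  0.07500383, -0.48552193]), 'moment': array([-0.00759106, -0.01538922,  0.02389613]), 'grip_width': 91.3770589500199}
scene [ 985.77517604 -444.22687187  958.79408848] [-2.5170547  -0.01092749  0.75176696] [[570.82115785   0.         313.01979527]
 [  0.         570.82115785 243.25876812]
 [  0.           0.           1.        ]] [-0.39284945  0.43318391 -0.81118494]
top [ 397.64429861   31.05407191 1321.82919762] [-2.96497395 -0.00814196 -1.54230034] [[537.6471855    0.         329.11821339]
 [  0.         537.6471855  241.20327981]
 [  0.           0.           1.        ]] [ 0.17585892 -0.00300584 -0.98441079]
```

View pics/top.png

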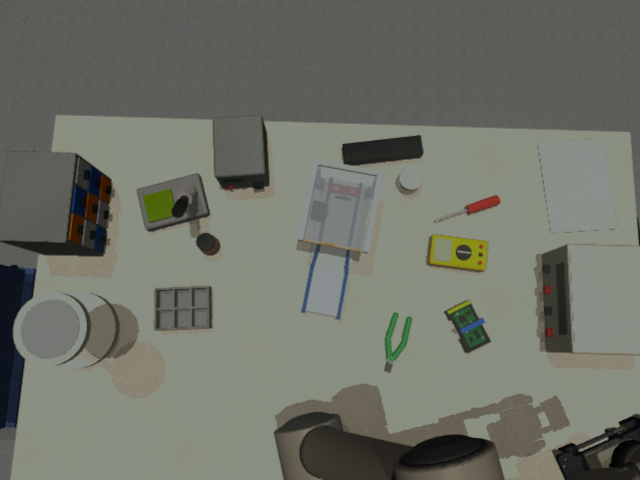

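View pics/scene.png

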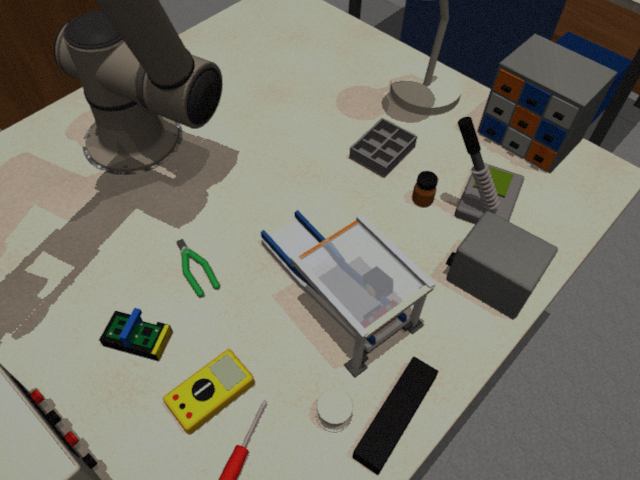

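Top view: the carrier is at about (468,327) with its yellow nose at (459,308). The stand's landing runs from (322,318) up to the orange shield edge at row 245. The scene view agrees. Next I measure them with colour masks.

```bash
cat > m.py <<'E'
from h import *
import pickle
C={n:pickle.load(open(n+'.pkl','rb')) for n in('scene','top')}
def tri(pts):
    A=np.zeros((3,3));b=np.zeros(3)
    for n,(u,v) in pts:
        p,d=ray(C[n],u,v);M=np.eye(3)-np.outer(d,d);A+=M;b+=M@p
    return np.linalg.solve(A,b)
rng={'blue':((100,120,60),(125,255,255)),'yellow':((22,150,90),(32,255,255)),'orange':((8,130,110),(19,255,255))}
for n in C:
    hsv=cv2.cvtColor(C[n]['image'],cv2.COLOR_RGB2HSV)
    for k,(a,b) in rng.items():
        m=cv2.inRange(hsv,a,b);cn,_=cv2.findContours(m,0,1)
        for q in cn:
            if cv2.contourArea(q)>12:
                r=cv2.minAreaRect(q);M=cv2.moments(q);print(n,k,cv2.contourArea(q),np.round([M['m10']/M['m00'],M['m01']/M['m00']],1),np.round(cv2.boxPoints(r)).astype(int).tolist())
E
python3 m.py
```

```text
scene blue 199.0 [129.2 323.5] [[118, 337], [134, 306], [140, 310], [124, 340]]
scene blue 112.5 [276.7 247.5] [[261, 232], [263, 230], [295, 265], [292, 267]]
scene blue 96.5 [308.9 225. ] [[295, 212], [297, 210], [324, 238], [321, 240]]
scene blue 21.0 [538.8  88.6] [[526, 83], [526, 82], [550, 94], [550, 95]]
scene blue 1018.0 [594.1  51.9] [[556, 42], [568, 22], [631, 60], [619, 80]]
scene yellow 3410.0 [207.6 389.2] [[161, 398], [231, 346], [255, 380], [186, 431]]
scene yellow 127.0 [159.8 338.9] [[151, 353], [164, 323], [169, 325], [155, 355]]
scene orange 40.5 [312.4 248.7] [[299, 255], [325, 240], [327, 242], [300, 258]]
scene orange 63.0 [341.9 230.1] [[327, 238], [356, 220], [358, 222], [328, 240]]
top blue 31.0 [  9.6 424.2] [[5, 422], [14, 422], [14, 426], [5, 426]]
top blue 113.5 [471.6 325.6] [[459, 329], [482, 318], [484, 322], [462, 334]]
top blue 32.0 [342.  294.9] [[337, 317], [345, 274], [347, 274], [339, 317]]
top blue 49.5 [ 29.4 272. ] [[22, 269], [34, 269], [34, 277], [22, 277]]
top blue 42.0 [307.1 289. ] [[302, 311], [311, 267], [312, 267], [304, 311]]
top blue 13.5 [313.4 260.2] [[311, 265], [315, 251], [318, 252], [313, 266]]
top blue 29.0 [ 73.7 197.3] [[71, 211], [74, 185], [76, 185], [73, 211]]
top yellow 72.5 [458.2 306.9] [[447, 311], [468, 300], [470, 303], [448, 314]]
top yellow 1598.5 [457.9 252.3] [[428, 263], [431, 234], [488, 241], [485, 271]]
```

```bash
cat > m2.py <<'E'
from m import *
print('----')
r=lambda x:np.round(x,1)
print('handle tri',r(tri([('scene',(129.2,323.5)),('top',(471.6,325.6))])),'top62',r(plane(C['top'],471.6,325.6,60)),'scene',r(plane(C['scene'],129.2,323.5,58)))
def dirn(n,a,b,z):
    d=(plane(C[n],*b,z)-plane(C[n],*a,z));return np.degrees(np.arctan2(d[1],d[0])),np.hypot(d[0],d[1])
print('bar dir top',dirn('top',(460.5,331.5),(483,320),62),'scene',dirn('scene',(121,338.5),(137,308),62))
print('nose top',r(plane(C['top'],458.2,306.9,24)),dirn('top',(448,312.5),(469,301.5),26),'scene',r(plane(C['scene'],159.8,338.9,20)),dirn('scene',(153,354),(166.5,324),20))
for n,S in (('top',[('R',(338,317),(346,274)),('L',(303,311),(311.5,267))]),('scene',[('R',(262,231),(293.5,266)),('L',(296,211),(322.5,239))])):
    for k,a,b in S: print(n,k,r(plane(C[n],*a,38)),r(plane(C[n],*b,38)),dirn(n,a,b,38))
print('orange',r(plane(C['scene'],299,256,134)),r(plane(C['scene'],357,221,134)),dirn('scene',(357,221),(299.5,256.5),134))
s=C['top']['image'][150:345,280:400];s2=C['top']['image'][285:365,430:510];s3=C['scene']['image'][200:385,250:440]
z=lambda i,h:cv2.resize(i,(int(i.shape[1]*h/i.shape[0]),h),interpolation=cv2.INTER_CUBIC)
cv2.imwrite('pics/z.png',np.hstack([z(s,585),z(s2,585)[:,:0],z(s3,585)[:,:430]])[:,:,::-1])
E
python3 m2.py|sed '1,/----/d'
```

```text
handle tri [ 433.3 -311.7   55.7] top62 [ 433.8 -309.5   60. ] scene [ 433.9 -313.1   58. ]
bar dir top (np.float64(-62.14713063499642), np.float64(59.69441009995719)) scene (np.float64(117.50965161166587), np.float64(62.22904553057541))
nose top [ 478.4 -287.7   24. ] (np.float64(-61.3942143123227), np.float64(57.92849887786653)) scene [ 476.  -288.5   20. ] (np.float64(118.98027832977452), np.float64(61.430407109404705))
top R [445.5   0.9  38. ] [548.3 -15.6  38. ] (np.float64(-9.163094614593914), np.float64(104.11368017390646))
top L [457.2  84.2  38. ] [562.7  67.7  38. ] (np.float64(-8.902097610344999), np.float64(106.84196212913795))
scene R [444.4  -1.1  38. ] [549.5 -18.1  38. ] (np.float64(-9.147917772447956), np.float64(106.45110060609824))
scene L [458.   83.4  38. ] [546.4  68.2  38. ] (np.float64(-9.738346540738728), np.float64(89.71794972878699))
orange [587.3 -40.8 134. ] [610.5  88.6 134. ] (np.float64(-99.54464717335588), np.float64(131.356902449149))
```

View pics/z.png

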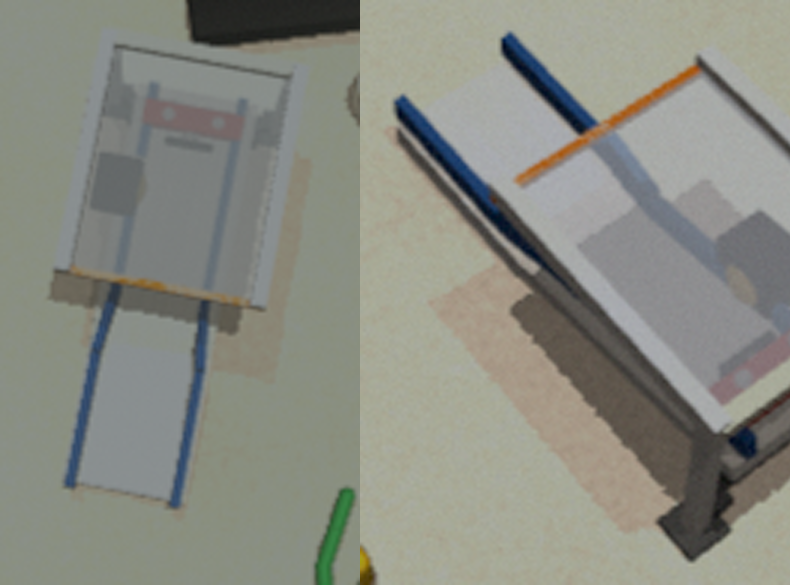

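Stand: yaw about -9.2°, kink near (580,21), landing centre near (515,32). Carrier: yaw about +28°, handle near (434,-311). I'll write a move helper and go above the handle.

```bash
cat >> h.py <<'E'
def plan(P,yaw=None,show=True):
    """turn about tool x first (jaw axis to world yaw mod 180), then shift in the new tool axes"""
    o=get_obs();A=R.from_euler('xyz',o['tcp_rot']).as_matrix();t=0
    if yaw is not None:
        a=A[:,1];cur=np.degrees(np.arctan2(a[1],a[0]));t=-((yaw-cur+90)%180-90)
    B=A@R.from_euler('x',t,degrees=True).as_matrix()
    print('t',round(o['time'],2),'pos',np.round(o['tool_pos'],1),'q',np.round(o['joint_positions'],2),'axis',np.round(A[:,0],3),'F',np.round(o['contact_force'],1),'w',round(o['grip_width'],1))
    print('turn',round(t,1),'then shift',np.round(B.T@(np.array(P)-o['tool_pos']),1))
E
python3 - <<'E'
from h import *
plan([433.8,-311.3,160],28.2)
import pickle;C=pickle.load(open('top.pkl','rb'))
E
```

```text
t 0.1 pos [ 208.6 -481.4  226.1] q [-1.31  0.34  1.52  0.    1.28 -0.15] axis [-0.     0.001 -1.   ] F [ 0.6  0.5 -0.1] w 92.0
turn 85.2 then shift [  66.3 -278.8   43.4]
```

Call:
send_rows:
  moves:
    - [0,0,0,10.6]
    - [0,0,0,10.6]
    - [0,0,0,10.6]
    - [0,0,0,10.6]
    - [0,0,0,10.6]
    - [0,0,0,10.6]
    - [0,0,0,10.6]
    - [0,0,0,10.6]

```text
time: 1.1
tool_pos: [208.6, -481.5, 226.3]
tcp_rot: [-0.198, 1.57, 1.866]
contact_force: [0.3, 0.4, 0.0]
grip_width: 91.6
```

Call:
send_rows:
  moves:
    - [8,-35,5,0]
    - [8,-35,5,0]
    - [8,-35,5,0]
    - [8,-35,5,0]
    - [8,-35,6,0]
    - [8,-35,6,0]
    - [8,-35,6,0]
    - [8,-34,5,0]

```text
time: 2.1
tool_pos: [433.7, -309.3, 162.1]
tcp_rot: [0.388, 1.57, 2.459]
contact_force: [-0.5, -0.4, 0.4]
grip_width: 92.0
```

Run:
```python
from h import *
import pickle
c=cap('wrist');s=cap('scene')
plan([433.8,-311.3,160],28.2)
pickle.dump(c,open('w1.pkl','wb'))
print(proj(c,[433.8,-311.3,62]))
i=s['image'][60:420,0:300]
cv2.imwrite('pics/w1.png',np.hstack([cv2.resize(c['image'],(480,360)),i])[:,:,::-1])
```

```text
t 2.2 pos [ 434.5 -307.9  161.5] q [-0.76  0.42  1.6   0.    1.13  1.88] axis [-0.001  0.002 -1.   ] F [ 1.4 -0.9 -1. ] w 91.6
turn 0.6 then shift [ 1.5  2.2 -2.7]
[316.51568483 238.98020124]
```

View pics/w1.png

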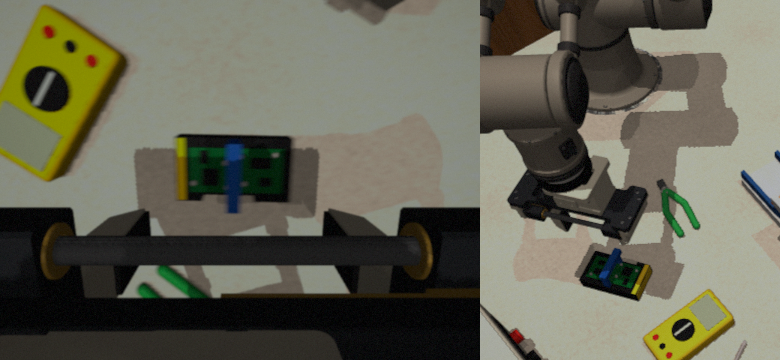

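The wrist view shows the handle at about (311,238) and the jaws straddling it. The scene view shows the 190 mm body lying along the jaw axis, which matters near the shield.

```bash
cat > bar.py <<'E'
from h import *
c=cap('wrist')
hsv=cv2.cvtColor(c['image'],cv2.COLOR_RGB2HSV)
m=cv2.inRange(hsv,(100,120,50),(125,255,255));cn,_=cv2.findContours(m,0,1);q=max(cn,key=cv2.contourArea)
b=cv2.boxPoints(cv2.minAreaRect(q));M=cv2.moments(q);u,v=M['m10']/M['m00'],M['m01']/M['m00']
print(b.round(1).tolist(),plane(c,u,v,62).round(1))
e=sorted([(np.linalg.norm(b[i]-b[(i+1)%4]),i) for i in range(4)])
i=e[-1][1];d=plane(c,*b[(i+1)%4],62)-plane(c,*b[i],62);print('bar dir',np.degrees(np.arctan2(d[1],d[0])),np.linalg.norm(d))
P=plane(c,u,v,62);P[2]=38;plan(P,28.2)
E
python3 bar.py
```

```text
[[308.0, 189.0], [329.0, 189.0], [329.0, 282.0], [308.0, 282.0]] [ 435.9 -313.2   62. ]
bar dir -61.48858774899838 59.99648678878642
t 2.25 pos [ 433.5 -309.1  161.9] q [-0.76  0.42  1.6  -0.    1.13  1.88] axis [-0.001  0.001 -1.   ] F [-0.9 -0.8  0.1] w 92.1
turn 0.6 then shift [123.9  -0.3  -5. ]
```

Call:
send_rows:
  moves:
    - [20,0,-2,0]
    - [25,0,-2,0]
    - [25,0,0,0]
    - [20,0,0,0]
    - [15,0,0,0]
    - [10,0,0,0]
    - [8,0,0,0]
    - [0,0,0,0]

```text
time: 3.25
tool_pos: [434.8, -313.8, 39.5]
tcp_rot: [0.494, 1.57, 2.565]
contact_force: [0.0, -0.0, 0.1]
grip_width: 92.0
```

Call:
send_rows:
  moves:
    - [0,0,0,0]
    - [0,0,0,0]
    - [0,0,0,0]
    - [0,0,0,0]
    - [0,0,0,0]
    - [0,0,0,0]
  hand: 0

```text
time: 4.0
tool_pos: [434.9, -313.9, 39.7]
tcp_rot: [2.436, 1.571, -1.777]
contact_force: [-1.5, -0.2, 0.3]
grip_width: 36.7
```

Call:
send_rows:
  moves:
    - [0,0,0,0]
    - [0,0,0,0]
    - [0,0,0,0]
    - [0,0,0,0]
    - [0,0,0,0]
    - [0,0,0,0]

```text
time: 4.75
tool_pos: [435.0, -313.9, 39.7]
tcp_rot: [-2.712, 1.571, -0.642]
contact_force: [0.7, 0.4, 0.6]
grip_width: 11.8
```

Call:
send_rows:
  moves:
    - [-10,0,0,0]
    - [-25,0,0,0]
    - [-35,0,0,0]
    - [-35,0,0,0]
    - [-30,0,0,0]
    - [-20,0,0,0]
    - [-5,0,0,0]
    - [0,0,0,0]

```text
time: 5.75
tool_pos: [434.7, -313.7, 199.5]
tcp_rot: [0.552, 1.57, 2.622]
contact_force: [0.9, 0.5, -2.8]
grip_width: 12.0
```

Run:
```python
from h import *
plan([433,40,200],-9.2)
```

```text
t 5.75 pos [ 434.7 -313.7  199.5] q [-0.77  0.39  1.54 -0.    1.22  1.87] axis [-0.  0. -1.] F [ 0.9  0.5 -2.8] w 12.0
turn 37.8 then shift [ -0.5  58.2 348.8]
```

Call:
send_rows:
  moves:
    - [0,0,0,9.5]
    - [0,0,0,9.5]
    - [0,0,0,9.5]
    - [0,0,0,9.3]
    - [0,5,20,0]
    - [0,7,40,0]
    - [0,7,45,0]
    - [0,7,45,0]

```text
time: 6.75
tool_pos: [432.2, -159.1, 199.0]
tcp_rot: [1.034, 1.569, 2.447]
contact_force: [-0.2, -0.1, -2.5]
grip_width: 11.5
```

Call:
send_rows:
  moves:
    - [0,7,45,0]
    - [0,7,45,0]
    - [0,7,45,0]
    - [0,6,35,0]
    - [0,6,20,0]
    - [0,6,8,0]
    - [0,0,0,0]

```text
time: 7.62
tool_pos: [421.6, 19.0, 199.4]
tcp_rot: [-0.036, 1.542, 1.399]
contact_force: [0.2, -0.8, -2.1]
grip_width: 11.8
```

Run:
```python
from h import *
import pickle
c=cap('wrist');s=cap('scene')
plan([433,40,200],-9.2)
pickle.dump((c,s),open('w2.pkl','wb'))
for X in([595.4,18.6,134],[515.5,31.6,20]): print(proj(c,X))
cv2.imwrite('pics/w2.png',np.hstack([cv2.resize(c['image'],(480,360)),s['image'][90:450,180:480]])[:,:,::-1])
```

```text
t 7.72 pos [422.3  18.6 199.6] q [-0.16  0.18  1.83  0.03  1.13  3.1 ] axis [ 0.006  0.029 -1.   ] F [ 0.7  1.  -2.9] w 11.9
turn 1.4 then shift [ 0.2 -7.1 22.8]
[ 11.21035735 293.04183852]
[205.17826379 240.64113536]
```

View pics/w2.png

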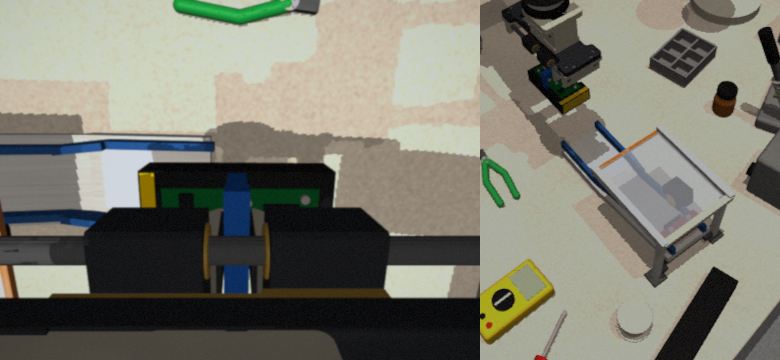

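Joint 6 ran into its limit at this half-turn (q6=3.1) and the tool leaned 1.7°. I'll set the carrier on the free table just short of the stand, regrasp half a turn round, and see whether the lean persists.

Call:
send_rows:
  moves:
    - [0,0,0,-10]
    - [0,10,-10,-10]
    - [20,20,-10,0]
    - [20,15,0,0]
    - [20,0,0,0]
    - [20,0,0,0]
    - [0,0,0,0]
    - [0,0,0,0]

```text
time: 8.72
tool_pos: [381.6, -6.4, 119.1]
tcp_rot: [-0.431, 1.541, 1.353]
contact_force: [0.3, 0.1, -2.0]
grip_width: 11.7
```

Run:
```python
from h import *
plan([380,0,42],10)
```

```text
t 8.72 pos [381.6  -6.4 119.1] q [-0.24  0.22  2.05  0.04  0.87  2.66] axis [ 0.006  0.029 -1.   ] F [ 0.3  0.1 -2. ] w 11.7
turn 2.2 then shift [77.3  1.3  4.4]
```

Call:
send_rows:
  moves:
    - [25,0,0,0]
    - [25,0,0,0]
    - [15,0,0,0]
    - [8,0,0,0]
    - [3,0,0,0]
    - [2,0,0,0]
    - [1,0,0,0]
    - [0,0,0,0]

```text
time: 9.72
tool_pos: [382.4, -3.6, 40.3]
tcp_rot: [-0.479, 1.541, 1.306]
contact_force: [2.0, 2.6, 3.8]
grip_width: 11.8
```

Call:
send_rows:
  moves:
    - [0,0,0,0]
    - [0,0,0,0]
    - [0,0,0,0]
    - [0,0,0,0]
    - [0,0,0,0]
    - [0,0,0,0]
  hand: 0.6

```text
time: 10.48
tool_pos: [381.4, -3.6, 39.6]
tcp_rot: [-0.395, 1.541, 1.39]
contact_force: [0.2, -0.9, -0.7]
grip_width: 54.9
```

Call:
send_rows:
  moves:
    - [-20,0,0,0]
    - [-30,0,0,0]
    - [-30,0,0,-10.5]
    - [0,0,0,-10.5]
    - [0,0,0,-10.5]
    - [0,0,0,-10.5]
    - [0,0,0,-10.5]
    - [0,0,0,-10.5]

```text
time: 11.48
tool_pos: [380.9, -5.9, 119.5]
tcp_rot: [-1.498, 1.541, 1.392]
contact_force: [-0.7, 0.4, -0.6]
grip_width: 55.3
```

Call:
send_rows:
  moves:
    - [0,0,0,-10.5]
    - [0,0,0,-10.5]
    - [0,0,0,-10.5]
    - [0,0,0,-10.5]
    - [0,0,0,-10.5]
    - [0,0,0,-10.5]
    - [0,0,0,-10.5]
    - [0,0,0,-10.5]

```text
time: 12.48
tool_pos: [380.9, -5.9, 119.5]
tcp_rot: [-2.964, 1.541, 1.392]
contact_force: [0.8, 0.7, 0.2]
grip_width: 54.8
```

Call:
send_rows:
  moves:
    - [0,0,0,-10.5]
    - [0,0,0,-10.5]
    - [0,0,0,-10.5]
    - [0,0,0,-1.5]
    - [0,0,0,0]
  hand: 1

```text
time: 13.1
tool_pos: [380.9, -5.9, 119.5]
tcp_rot: [2.748, 1.541, 1.388]
contact_force: [0.2, -1.3, 0.7]
grip_width: 91.7
```

```bash
python3 bar.py; python3 -c "
from h import *
plan([380,-6,40],10)"
```

```text
[[477.20001220703125, 129.8000030517578], [483.1000061035156, 115.69999694824219], [644.7999877929688, 183.1999969482422], [638.9000244140625, 197.3000030517578]] [491.1  74.8  62. ]
bar dir 170.78715002987266 93.59038456078987
t 13.15 pos [380.9  -5.9 119.5] q [-0.24  0.22  2.05  0.04  0.88 -0.48] axis [ 0.005  0.029 -1.   ] F [0.3 0.5 0.1] w 91.7
turn -16.1 then shift [ 84.4 133.7 -17.2]
t 13.15 pos [380.9  -5.9 119.5] q [-0.24  0.22  2.05  0.04  0.88 -0.48] axis [ 0.005  0.029 -1.   ] F [0.3 0.5 0.1] w 91.7
turn 2.1 then shift [79.5 -1.8  2.1]
```

Call:
send_rows:
  moves:
    - [25,0,0,0]
    - [25,0,0,0]
    - [18,0,0,0]
    - [8,0,0,0]
    - [3,0,0,0]
    - [0,0,0,0]

```text
time: 13.9
tool_pos: [381.7, -3.7, 40.8]
tcp_rot: [2.727, 1.541, 1.37]
contact_force: [0.2, 0.4, -0.2]
grip_width: 91.7
```

Call:
send_rows:
  moves:
    - [0,0,0,0]
    - [0,0,0,0]
    - [0,0,0,0]
    - [0,0,0,0]
    - [0,0,0,0]
    - [0,0,0,0]
    - [0,0,0,0]
    - [0,0,0,0]
  hand: 0

```text
time: 14.9
tool_pos: [381.4, -3.6, 40.6]
tcp_rot: [2.747, 1.541, 1.39]
contact_force: [0.0, 0.5, -0.2]
grip_width: 16.5
```

Call:
send_rows:
  moves:
    - [0,0,0,0]
    - [0,0,0,0]
    - [-10,0,0,0]
    - [-20,0,0,0]
    - [-30,0,0,0]
    - [-30,0,0,0]
    - [-10,0,0,0]
    - [0,0,0,0]

```text
time: 15.9
tool_pos: [380.8, -6.5, 140.7]
tcp_rot: [2.719, 1.541, 1.362]
contact_force: [0.0, 0.2, -2.7]
grip_width: 11.9
```

Run:
```python
from h import *
import pickle
c,s0=pickle.load(open('w2.pkl','rb'))
# orange edge in wrist image w2 (cols 0-15 full-res) + guides
hsv=cv2.cvtColor(c['image'],cv2.COLOR_RGB2HSV)
for k,a,b in(('or',(5,130,90),(19,255,255)),('bl',(100,120,40),(125,255,255))):
    m=cv2.inRange(hsv,a,b);cn,_=cv2.findContours(m,0,1)
    for q in cn:
        if cv2.contourArea(q)>25: print(k,cv2.contourArea(q),cv2.boxPoints(cv2.minAreaRect(q)).round().tolist())
for y in (-38.5,38.5):
    a=np.radians(-9.2);X=np.array([579.6,21.2,38])+np.array([-130*np.cos(a)-y*np.sin(a),-130*np.sin(a)+y*np.cos(a),0]);print('pred end',X.round(1),proj(c,X).round(1))
plan([480,37,120],-9.2)
t=cap('top');cv2.imwrite('pics/t2.png',cv2.resize(t['image'][140:390,260:440],(576,800))[:600,:,::-1])
```

```text
or 101.0 [[5.0, 355.0], [10.0, 354.0], [18.0, 396.0], [14.0, 397.0]]
or 43.5 [[-1.0, 353.0], [3.0, 353.0], [6.0, 380.0], [3.0, 380.0]]
bl 1102.5 [[298.0, 354.0], [332.0, 354.0], [332.0, 390.0], [298.0, 390.0]]
bl 1913.0 [[4.0, 298.0], [5.0, 276.0], [139.0, 282.0], [138.0, 304.0]]
bl 2747.5 [[297.0, 231.0], [333.0, 231.0], [333.0, 314.0], [297.0, 314.0]]
bl 3075.5 [[-0.0, 190.0], [284.0, 184.0], [284.0, 201.0], [0.0, 208.0]]
pred end [445.1   4.   38. ] [282.5 200.6]
pred end [457.4  80.   38. ] [282.2 294.3]
t 15.9 pos [380.8  -6.5 140.7] q [-0.24  0.18  2.02  0.04  0.94 -0.48] axis [ 0.006  0.029 -1.   ] F [ 0.   0.2 -2.7] w 11.9
turn 21.4 then shift [ 22.5  90.9 -58.2]
```

Run:
```python
from h import *
import pickle
c,s0=pickle.load(open('w2.pkl','rb'))
a=np.radians(-9.2);k=np.array([579.6,21.2]);ux=np.array([np.cos(a),np.sin(a)]);uy=np.array([-np.sin(a),np.cos(a)])
for u,v in((7.5,355),(16,396),(1,353),(4.5,380)):
  for z in(134,140):
    d=plane(c,u,v,z)[:2]-k;print(u,v,z,np.round([d@ux,d@uy],1))
plan([496.2,31.7,120],-9.2)
```

```text
7.5 355 134 [25.1 39.8]
7.5 355 140 [20.3 36. ]
16 396 134 [25. 68.]
16 396 140 [20.1 63.5]
1 353 134 [28.7 38.5]
1 353 140 [23.8 34.8]
4.5 380 134 [30.  56.9]
4.5 380 140 [25.  52.7]
t 15.95 pos [380.4  -6.4 140. ] q [-0.24  0.19  2.02  0.04  0.94 -0.48] axis [ 0.005  0.029 -1.   ] F [-0.4 -0.5 -2.5] w 12.2
turn 21.4 then shift [ 21.6 108.3 -55.5]
```

View pics/t2.png

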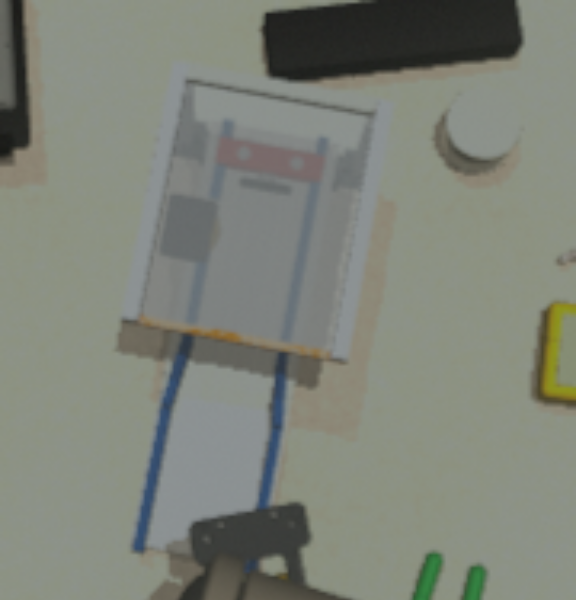

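Call:
send_rows:
  moves:
    - [0,0,0,10.5]
    - [0,0,0,10.9]
    - [0,20,-10,0]
    - [0,30,-16,0]
    - [0,30,-16,0]
    - [0,20,-10,0]
    - [0,9,-4,0]
    - [0,0,0,0]

```text
time: 16.95
tool_pos: [496.6, 31.8, 141.2]
tcp_rot: [-3.088, 1.542, 1.468]
contact_force: [0.2, -0.1, -2.5]
grip_width: 11.6
```

Run:
```python
from h import *
plan([497.2,31.5,64],-9.2)
c=cap('scene');cv2.imwrite('pics/s3.png',cv2.resize(c['image'][110:380,190:450],(750,780))[:600,:,::-1])
```

```text
t 16.95 pos [496.6  31.8 141.2] q [-0.11  0.38  1.73  0.03  1.04  0.03] axis [ 0.003  0.029 -1.   ] F [ 0.2 -0.1 -2.5] w 11.6
turn 0.2 then shift [77.1  0.7  2.4]
```

Call:
send_rows:
  moves:
    - [20,0,1,0]
    - [20,0,1,0]
    - [20,0,0,0]
    - [10,0,0,0]
    - [3,0,0,0]
    - [0,0,0,0]

```text
time: 17.75
tool_pos: [497.5, 31.8, 69.6]
tcp_rot: [3.096, 1.541, 1.369]
contact_force: [0.1, 0.5, -2.4]
grip_width: 11.8
```

Run:
```python
from h import *
plan([497.2,31.5,60.5],-9.2)
c=cap('scene');cv2.imwrite('pics/s4.png',cv2.resize(c['image'][130:350,200:440],(800,733))[:600,:,::-1])
```

```text
t 17.75 pos [497.5  31.8  69.6] q [-0.11  0.48  1.81  0.04  0.85  0.02] axis [ 0.006  0.029 -1.   ] F [ 0.1  0.5 -2.4] w 11.8
turn 0.2 then shift [ 9.1 -0.3  0.6]
```

View pics/s4.png

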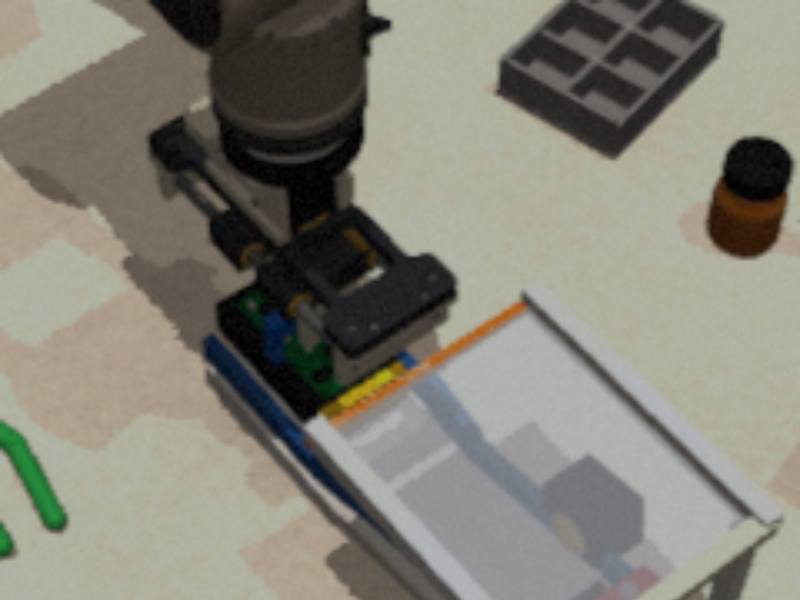

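The carrier hangs over the landing between the guides, nose uphill, and the gripper's body end is short of the orange edge. I'll lower it and release.

Call:
send_rows:
  moves:
    - [4,0,0,0]
    - [3,0,0,0]
    - [1.5,0,0,0]
    - [0,0,0,0]

```text
time: 18.3
tool_pos: [497.4, 32.1, 60.9]
tcp_rot: [3.113, 1.541, 1.385]
contact_force: [-2.0, 1.1, -0.9]
grip_width: 11.5
```

Call:
send_rows:
  moves:
    - [0.8,0,0,0]
    - [0,0,0,0]

```text
time: 18.55
tool_pos: [497.3, 32.2, 60.6]
tcp_rot: [3.107, 1.541, 1.38]
contact_force: [-3.7, -0.1, 5.3]
grip_width: 11.4
```

Call:
send_rows:
  moves:
    - [0,0,0,0]
    - [0,0,0,0]
    - [0,0,0,0]
    - [0,0,0,0]
    - [0,0,0,0]
  hand: 0.5

```text
time: 19.18
tool_pos: [497.4, 32.1, 59.9]
tcp_rot: [3.116, 1.541, 1.388]
contact_force: [-0.6, -0.0, 0.2]
grip_width: 45.8
```

Call:
send_rows:
  moves:
    - [-10,0,0,0]
    - [-25,0,0,0]
    - [-40,0,0,0]
    - [-40,0,0,0]
    - [-45,0,0,0]
    - [-45,0,0,0]
    - [-45,0,0,0]
    - [-30,0,0,0]

```text
time: 20.18
tool_pos: [495.9, 24.0, 342.9]
tcp_rot: [2.999, 1.541, 1.271]
contact_force: [1.6, -0.3, -0.2]
grip_width: 46.1
```

Run:
```python
from h import *
plan([480,-78,400],80.8)
o=get_obs();q=o['joint_positions'];print(q,o['tool_pos'])
```

```text
t 20.18 pos [495.9  24.  342.9] q [-0.13  0.22  1.38  0.03  1.54  0.03] axis [ 0.009  0.028 -1.   ] F [ 1.6 -0.3 -0.2] w 46.1
turn -89.8 then shift [ -60.1 -101.5    0.8]
[-0.12522938  0.2172632   1.3794693   0.02935177  1.53971193  0.03084108] [495.90138226  23.97893643 342.93125021]
```

Run:
```python
from h import *
c=cap('wrist');print(np.round(c['mount'],2))
s=cap('scene');cv2.imwrite('pics/s5.png',cv2.resize(s['image'][150:350,210:440],(690,600))[:,:,::-1])
```

```text
[[-0.0000e+00 -2.5000e-01  9.7000e-01 -1.5801e+02]
 [ 1.0000e+00 -0.0000e+00  0.0000e+00  5.0000e-02]
 [ 0.0000e+00  9.7000e-01  2.5000e-01 -6.6150e+01]
 [ 0.0000e+00  0.0000e+00  0.0000e+00  1.0000e+00]]
```

View pics/s5.png

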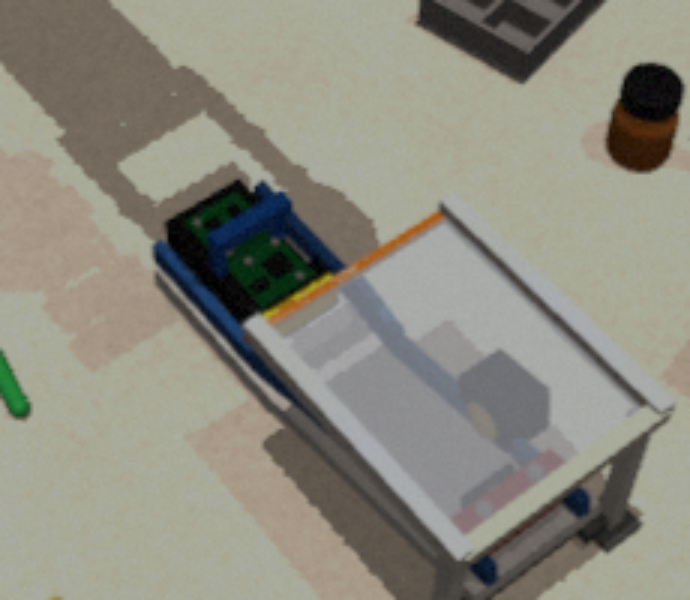

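The carrier sits flat between the landing guides. Now I turn 90°, shut the fingers, and stretch past the reach limit at height so the tool leans.

Call:
send_rows:
  moves:
    - [0,0,0,-10.5]
    - [0,0,0,-10.5]
    - [0,0,0,-10.5]
    - [0,0,0,-10.5]
    - [0,0,0,-10.5]
    - [0,0,0,-10.5]
    - [0,0,0,-10.5]
    - [0,0,0,-10.5]
  hand: 0

```text
time: 21.28
tool_pos: [495.4, 24.1, 339.1]
tcp_rot: [1.693, 1.541, 1.438]
contact_force: [0.4, -0.3, -0.2]
grip_width: 0.3
```

Call:
send_rows:
  moves:
    - [0,-17,30,-5.8]
    - [0,0,50,0]
    - [0,0,50,0]
    - [0,0,50,0]
    - [0,0,50,0]
    - [0,0,50,0]

```text
time: 22.02
tool_pos: [756.2, -38.4, 339.7]
tcp_rot: [1.61, 1.541, 1.45]
contact_force: [2.3, 0.5, 1.1]
grip_width: 0.4
```

```bash
python3 -c "
from h import *
plan([800,-50,343],80.8)"
```

```text
t 22.02 pos [756.2 -38.4 339.7] q [-0.16  0.87  0.3   0.03  1.98 -1.56] axis [ 0.004  0.029 -1.   ] F [2.3 0.5 1.1] w 0.4
turn -0.0 then shift [-3.5 -4.3 45.1]
```

Call:
send_rows:
  moves:
    - [0,0,30,0]
    - [0,0,30,0]
    - [0,0,30,0]
    - [0,0,30,0]

```text
time: 22.52
tool_pos: [810.2, -52.8, 311.5]
tcp_rot: [0.515, 1.499, 0.354]
contact_force: [0.2, -0.7, 0.3]
grip_width: 0.6
```

```bash
python3 -c "
from h import *
plan([800,-50,343],80.8)"
```

```text
t 22.52 pos [810.2 -52.8 311.5] q [-0.17  1.03  0.04  0.04  2.02 -1.56] axis [ 0.067  0.025 -0.997] F [ 0.2 -0.7  0.3] w 0.6
turn 0.0 then shift [-32.    2.2  -8.5]
```

Confirmed: stretching past the limit leans the tool forward, and the lean stays. I'll keep going outward and up.

Call:
send_rows:
  moves:
    - [-28,0,55,0]
    - [-28,0,55,0]
    - [-28,0,55,0]
    - [-28,0,55,0]

```text
time: 23.02
tool_pos: [839.1, -75.1, 352.0]
tcp_rot: [0.221, 1.348, 0.057]
contact_force: [-0.4, 0.5, 0.3]
grip_width: 0.2
```

```bash
python3 -c "
from h import *
plan([800,-50,343],80.8)"
```

```text
t 23.02 pos [839.1 -75.1 352. ] q [-0.2   0.98  0.04  0.06  1.91 -1.58] axis [ 0.22   0.013 -0.975] F [-0.4  0.5  0.3] w 0.2
turn 0.1 then shift [  0.5  18.1 -43.7]
```

Call:
send_rows:
  moves:
    - [-14,0,60,0]
    - [-14,0,60,0]
    - [-10,0,61,0]
    - [-10,0,61,0]
    - [-5,0,61,0]
    - [-5,0,61,0]
    - [0,0,61,0]
    - [0,0,61,0]

```text
time: 24.02
tool_pos: [933.7, -113.8, 383.8]
tcp_rot: [0.127, 1.027, -0.043]
contact_force: [-0.0, 0.4, -0.9]
grip_width: 0.5
```

```bash
python3 -c "
from h import *
plan([800,-50,343],80.8)"
```

```text
t 24.02 pos [ 933.7 -113.8  383.8] q [-0.24  0.99  0.04  0.1   1.58 -1.61] axis [ 0.517 -0.022 -0.856] F [-0.   0.4 -0.9] w 0.5
turn 0.5 then shift [ -35.7   38.8 -144.4]
```

Call:
send_rows:
  moves:
    - [4,0,61,0]
    - [4,0,61,0]
    - [6,0,61,0]
    - [6,0,61,0]

```text
time: 24.52
tool_pos: [975.0, -129.3, 411.2]
tcp_rot: [0.109, 0.866, -0.066]
contact_force: [-0.5, -0.2, -0.5]
grip_width: 0.6
```

```bash
cat > st.py <<'E'
from h import *
a=np.radians(-9.2);k=np.array([579.6,21.2,0]);S=np.array([[np.cos(a),-np.sin(a),0],[np.sin(a),np.cos(a),0],[0,0,1]])
def to(X): return k+S@np.array(X,float)
def rep(targets):
    o=get_obs();A=R.from_euler('xyz',o['tcp_rot']).as_matrix();p=S.T@(o['tool_pos']-k)
    print('t',round(o['time'],2),'stand pos',p.round(1),'axis(stand)',(S.T@A[:,0]).round(3),'jaw',(S.T@A[:,1]).round(3),'F stand',(S.T@o['contact_force']).round(1),'q',o['joint_positions'].round(2))
    for t in targets: print(t,(A.T@(to(t)-o['tool_pos'])).round(1));
E
python3 -c "
from st import *
rep([[-165,0,200],[-165,0,36]])"
```

```text
t 24.52 stand pos [414.4 -85.4 411.2] axis(stand) [ 0.645  0.061 -0.762] jaw [-0.012  0.997  0.07 ] F stand [-0.5 -0.3 -0.5] q [-0.25  1.    0.04  0.12  1.41 -1.62]
[-165, 0, 200] [-207.7   77.3 -581.8]
[-165, 0, 36] [ -82.8   65.8 -687.5]
```

Call:
send_rows:
  moves:
    - [8,0,61,0]
    - [9,0,61,0]

```text
time: 24.78
tool_pos: [991.3, -136.2, 431.4]
tcp_rot: [0.102, 0.786, -0.074]
contact_force: [0.1, 0.2, 0.3]
grip_width: 0.3
```

```bash
python3 -c "
from st import *
rep([[120,-40,430],[-190,0,250],[-190,0,32]])"
```

```text
t 24.77 stand pos [431.6 -89.5 431.4] axis(stand) [ 0.704  0.061 -0.707] jaw [-0.014  0.997  0.072] F stand [0.1 0.2 0.3] q [-0.25  0.99  0.04  0.13  1.34 -1.63]
[120, -40, 430] [-215.4   53.6 -224.2]
[-190, 0, 250] [-303.9   84.7 -572.5]
[-190, 0, 32] [-149.7   69.  -725.8]
```

Call:
send_rows:
  moves:
    - [-20,5,-35,0]
    - [-25,7,-48,0]
    - [-25,7,-48,0]
    - [-25,7,-48,0]
    - [-25,7,-48,0]
    - [-25,7,-48,0]
    - [-25,7,-48,0]
    - [-25,7,-48,0]

```text
time: 25.78
tool_pos: [643.2, -26.9, 327.1]
tcp_rot: [0.104, 0.786, -0.072]
contact_force: [0.5, -0.5, 0.2]
grip_width: 0.5
```

Call:
send_rows:
  moves:
    - [-25,7,-48,0]
    - [-25,7,-48,0]
    - [-25,7,-48,0]
    - [-20,6,-40,0]
    - [-10,3,-12,0]
    - [0,0,0,0]

```text
time: 26.52
tool_pos: [437.9, 37.7, 269.0]
tcp_rot: [0.105, 0.788, -0.069]
contact_force: [-0.2, -0.1, -0.4]
grip_width: 0.3
```

```bash
python3 -c "
from st import *
rep([[-190,0,60],[-165,0,32]])
t=cap('top');cv2.imwrite('pics/t3.png',cv2.resize(t['image'][150:400,240:430],(456,600))[:,:,::-1])"
```

```text
t 26.52 stand pos [-142.5   -6.3  269. ] axis(stand) [ 0.702  0.064 -0.709] jaw [-0.017  0.997  0.074] F stand [-0.2 -0.1 -0.4] q [-0.11 -0.2   2.28  0.1   0.29 -1.59]
[-190, 0, 60] [ 115.3   -8.3 -180.6]
[-165, 0, 32] [ 152.7  -10.8 -182.5]
```

```bash
cat > kin.py <<'E'
import numpy as np
from scipy.optimize import least_squares
D=[([-1.308,.3427,1.525,0,1.2754,-.146],[208.6,-481.4,226.1]),([-.1252,.2173,1.3795,.0294,1.5397,.0308],[495.9,24,342.9]),([-.25,.99,.04,.13,1.34,-1.63],[991.3,-136.2,431.4]),([-.24,.22,2.05,.04,.87,2.66],[381.6,-6.4,119.1]),([-.16,.87,.3,.03,1.98,-1.56],[756.2,-38.4,339.7]),([-.11,-.2,2.28,.1,.29,-1.59],[437.9,37.7,269]),([-.11,.48,1.81,.04,.85,.02],[497.5,31.8,69.6]),([-.24,.99,.04,.1,1.58,-1.61],[933.7,-113.8,383.8])]
def ax(c):
    return c
def fk(p,q):
    L1,L2,L3,h,d,r0=p
    s=q[1]+q[2];ph=s+q[4]
    r=r0+L1*np.sin(q[1])+L2*np.sin(s)+L3*np.sin(ph);z=h+L1*np.cos(q[1])+L2*np.cos(s)+L3*np.cos(ph)
    y=d+L3*np.sin(q[4])*np.sin(q[3])
    c,n=np.cos(q[0]),np.sin(q[0]);return np.array([c*r-n*y,n*r+c*y,z])
f=least_squares(lambda p:np.concatenate([fk(p,q)-X for q,X in D]),[394,404,250,230,85,0],loss='soft_l1',f_scale=3)
P=f.x
if __name__=='__main__':
    print(P.round(1));
    for q,X in D: print((fk(P,q)-X).round(1))
    L1,L2,L3,h,d,r0=P;k=np.array([579.6,21.2])
    for lean in (45,40,35,30,25):
        t=np.radians(lean)
        for x,z in((-142.5,269),(-165,100),(-150,32),(-100,32),(-30,35),(45,42)):
            g=k+x*np.array([.987,-.16]);r=np.sqrt(g@g-d*d)-r0
            wr,wz=r-L3*np.sin(t),z+L3*np.cos(t)-h;D2=np.hypot(wr,wz)
            q3=np.pi-np.arccos((L1**2+L2**2-D2**2)/(2*L1*L2))
            q2=np.arctan2(wr,wz)-np.arctan2(L2*np.sin(q3),L1+L2*np.cos(q3));print(lean,x,z,'q2 %.2f q3 %.2f q5 %.2f'%(q2,q3,np.pi-t-q2-q3))
E
python3 kin.py
```

```text
[552.4 397.5 340.1 167.7  75.2 -44.1]
[-0.6 -2.2  5.6]
[-14.9   1.3  13.8]
[2.5 4.3 0.3]
[ 9.  -1.1 -8.2]
[-11.    3.8  -0.8]
[-0.9 -0.5  2.6]
[ 19.3  -3.  -13.8]
[-3.6 -1.4 -1.5]
45 -142.5 269 q2 -0.19 q3 2.29 q5 0.26
45 -165 100 q2 0.15 q3 2.65 q5 -0.44
45 -150 32 q2 0.43 q3 2.71 q5 -0.78
45 -100 32 q2 0.44 q3 2.59 q5 -0.67
45 -30 35 q2 0.47 q3 2.42 q5 -0.53
45 45 42 q2 0.51 q3 2.24 q5 -0.39
40 -142.5 269 q2 -0.17 q3 2.22 q5 0.39
40 -165 100 q2 0.11 q3 2.57 q5 -0.24
40 -150 32 q2 0.36 q3 2.63 q5 -0.55
40 -100 32 q2 0.39 q3 2.52 q5 -0.46
40 -30 35 q2 0.44 q3 2.35 q5 -0.34
40 45 42 q2 0.49 q3 2.17 q5 -0.22
35 -142.5 269 q2 -0.14 q3 2.14 q5 0.53
35 -165 100 q2 0.10 q3 2.49 q5 -0.06
35 -150 32 q2 0.31 q3 2.56 q5 -0.34
35 -100 32 q2 0.36 q3 2.44 q5 -0.27
35 -30 35 q2 0.42 q3 2.28 q5 -0.17
35 45 42 q2 0.48 q3 2.10 q5 -0.05
30 -142.5 269 q2 -0.10 q3 2.07 q5 0.65
30 -165 100 q2 0.10 q3 2.42 q5 0.10
30 -150 32 q2 0.29 q3 2.48 q5 -0.15
30 -100 32 q2 0.34 q3 2.37 q5 -0.10
30 -30 35 q2 0.41 q3 2.21 q5 -0.00
30 45 42 q2 0.49 q3 2.02 q5 0.11
25 -142.5 269 q2 -0.07 q3 2.00 q5 0.77
25 -165 100 q2 0.11 q3 2.35 q5 0.25
25 -150 32 q2 0.28 q3 2.41 q5 0.01
25 -100 32 q2 0.34 q3 2.30 q5 0.07
25 -30 35 q2 0.42 q3 2.13 q5 0.16
25 45 42 q2 0.50 q3 1.94 q5 0.27
```

```bash
cat > kin.py <<'E'
import numpy as np
from scipy.optimize import least_squares
from scipy.spatial.transform import Rotation as R
D=[([-1.308,.3427,1.525,0,1.2754,-.146],[208.6,-481.4,226.1]),([-.1252,.2173,1.3795,.0294,1.5397,.0308],[495.9,24,342.9]),([-.25,.99,.04,.13,1.34,-1.63],[991.3,-136.2,431.4]),([-.24,.22,2.05,.04,.87,2.66],[381.6,-6.4,119.1]),([-.16,.87,.3,.03,1.98,-1.56],[756.2,-38.4,339.7]),([-.11,-.2,2.28,.1,.29,-1.59],[437.9,37.7,269]),([-.11,.48,1.81,.04,.85,.02],[497.5,31.8,69.6]),([-.24,.99,.04,.1,1.58,-1.61],[933.7,-113.8,383.8]),([-.2,.98,.04,.06,1.91,-1.58],[839.1,-75.1,352]),([-.24,.18,2.02,.04,.94,-.48],[380.8,-6.5,140.7]),([-.76,.42,1.6,0,1.13,1.88],[433.5,-309.1,161.9])]
def fk(p,q):
    L1,L2,L3,h,d,r0,e,w=p
    A=R.from_euler('ZY',[q[0],q[1]+q[2]]);B=A*R.from_euler('ZY',[q[3],q[4]])
    return R.from_euler('Z',q[0]).apply([r0+L1*np.sin(q[1]),d,h+L1*np.cos(q[1])])+A.apply([e,0,L2])+B.apply([w,0,L3]),B.apply([0,0,1])
W=[1/1.5 if q[1]%.01>1e-9 or 1 else 1 for q,_ in D]
f=least_squares(lambda p:np.concatenate([(fk(p,q)[0]-X)/3 for q,X in D]+[[(p[7])/30,(p[5])/30]]),[394,404,250,230,85,0,0,0],loss='soft_l1')
P=f.x
LO=np.array([-2.53,-.77,.04,-1,.28]);HI=np.array([2.53,2.02,2.7,4.14,2.66])
def ik(X,a,q0,wo=1000):
    g=least_squares(lambda q:np.concatenate([(fk(P,q)[0]-X),wo*(fk(P,q)[1]-a)]),np.clip(q0,LO+.001,HI-.001),bounds=(LO,HI));pp,aa=fk(P,g.x);return g.x,np.linalg.norm(pp-X),np.degrees(np.arccos(min(1,aa@a))),aa
if __name__=='__main__':
    print(P.round(1),f.cost)
    for q,X in D: print((fk(P,q)[0]-X).round(1))
    from st import S,to
    for lean in(45,40,36):
      for side in(0,):
        t=np.radians(lean);a=S@np.array([np.sin(t),.06,-np.cos(t)]);a/=np.linalg.norm(a)
        q=np.array([-.1,.4,2.5,3.1,.5])
        for x in((-165,0,60),(-147,0,32),(-80,0,32),(0,0,35),(42,0,42)):
            q,pe,oe,aa=ik(to(x),a,q);print(lean,x,q.round(2),'pe %.1f oe %.1f'%(pe,oe),(S.T@aa).round(2))
E
python3 kin.py
```

```text
[508.3 379.5 319.9 222.2  75.4  -2.   45.4  -1.8] 2.6944323837853377
[-0.8 -0.9  0.5]
[ 0.1 -1.   0.6]
[1.1 2.2 0.3]
[0.6 0.5 0.4]
[ 0.4  1.6 -3.3]
[-0.4 -1.2 -0.9]
[-0.4 -1.2 -0.5]
[-0.4 -4.1  0.2]
[-1.2  0.7  1.3]
[0.5 1.4 1.8]
[ 0.1  1.  -1.2]
45 (-165, 0, 60) [-0.06  0.52  2.67  3.16  0.83] pe 0.0 oe 0.0 [ 0.71  0.06 -0.71]
45 (-147, 0, 32) [-0.07  0.64  2.64  3.15  0.93] pe 0.0 oe 0.0 [ 0.71  0.06 -0.71]
45 (-80, 0, 32) [-0.09  0.6   2.46  3.13  0.71] pe 0.0 oe 0.0 [ 0.71  0.06 -0.71]
45 (0, 0, 35) [-0.11  0.61  2.26  3.1   0.51] pe 0.0 oe 0.0 [ 0.71  0.06 -0.71]
45 (42, 0, 42) [-0.11  0.61  2.14  3.08  0.4 ] pe 0.0 oe 0.0 [ 0.71  0.06 -0.71]
40 (-165, 0, 60) [-0.07  0.41  2.59  3.14  0.56] pe 0.0 oe 0.0 [ 0.64  0.06 -0.76]
40 (-147, 0, 32) [-0.07  0.54  2.57  3.13  0.67] pe 0.0 oe 0.0 [ 0.64  0.06 -0.76]
40 (-80, 0, 32) [-0.09  0.54  2.4   3.11  0.5 ] pe 0.0 oe 0.0 [ 0.64  0.06 -0.76]
40 (0, 0, 35) [-0.11  0.57  2.2   3.06  0.32] pe 0.0 oe 0.0 [ 0.64  0.06 -0.76]
40 (42, 0, 42) [-0.12  0.6   2.11  3.02  0.28] pe 11.5 oe 0.4 [ 0.65  0.06 -0.76]
36 (-165, 0, 60) [-0.07  0.36  2.54  3.12  0.38] pe 0.0 oe 0.0 [ 0.59  0.06 -0.81]
36 (-147, 0, 32) [-0.08  0.48  2.52  3.11  0.48] pe 0.0 oe 0.0 [ 0.59  0.06 -0.81]
36 (-80, 0, 32) [-0.1   0.5   2.35  3.07  0.34] pe 0.0 oe 0.0 [ 0.59  0.06 -0.81]
36 (0, 0, 35) [-0.12  0.59  2.19  3.    0.28] pe 20.7 oe 0.7 [ 0.6   0.06 -0.8 ]
36 (42, 0, 42) [-0.13  0.63  2.13  2.96  0.28] pe 41.9 oe 1.5 [ 0.61  0.06 -0.79]
```

```bash
cat > path.py <<'E'
from kin import *
from h import *
from st import to,S
o=get_obs();A=R.from_euler('xyz',o['tcp_rot']).as_matrix();a=A[:,0];q0=o['joint_positions'];p0=o['tool_pos']
print(p0.round(1),q0.round(3),(fk(P,q0)[0]-p0).round(1),(fk(P,q0)[1]-a).round(3))
D0=to([-185,0,95])
for B,C in [((400,-300,269),(400,-300,110)),((450,-250,269),(450,-250,110)),((350,-350,269),(350,-350,100)),((470,-180,200),(430,-180,100))]:
    q=q0[:5].copy();pts=[p0,np.array(B,float),np.array(C,float),D0,to([-165,0,40])];out=[];print(B,C)
    for i in range(4):
        for s in np.linspace(0,1,13)[1:]:
            q,pe,oe,aa=ik(pts[i]+s*(pts[i+1]-pts[i]),a,q);out.append((q[4],pe,oe))
            if pe>1 or oe>.5 or s==1: print(i,round(s,2),q.round(2),round(pe,1),round(oe,1))
E
python3 path.py
```

```text
[438.8  37.4 269.3] [-0.11  -0.203  2.277  0.102  0.286 -1.593] [ 0.4 -1.2  2.3] [ 0. -0. -0.]
(400, -300, 269) (400, -300, 110)
0 1.0 [-1.24  0.05  2.06  0.95  0.93] 0.0 0.0
1 1.0 [-1.24  0.38  2.27  1.43  0.72] 0.0 0.0
2 1.0 [-0.05  0.32  2.67  3.16  0.63] 0.0 0.0
3 1.0 [-0.06  0.62  2.68  3.15  0.94] 0.0 0.0
(450, -250, 269) (450, -250, 110)
0 1.0 [-1.04  0.03  2.08  0.97  0.78] 0.0 0.0
1 1.0 [-1.04  0.37  2.29  1.63  0.62] 0.0 0.0
2 1.0 [-0.05  0.32  2.67  3.16  0.63] 0.0 0.0
3 1.0 [-0.06  0.62  2.68  3.15  0.94] 0.0 0.0
(350, -350, 269) (350, -350, 100)
0 1.0 [-1.42  0.09  2.01  0.91  1.06] 0.0 0.0
1 1.0 [-1.42  0.43  2.22  1.29  0.8 ] 0.0 0.0
2 0.67 [-0.85  0.3   2.7   2.24  0.68] 2.6 0.0
2 0.75 [-0.66  0.28  2.7   2.44  0.65] 7.7 0.1
2 0.83 [-0.45  0.28  2.7   2.68  0.64] 7.6 0.1
2 0.92 [-0.25  0.31  2.7   2.93  0.65] 2.2 0.0
2 1.0 [-0.05  0.32  2.67  3.16  0.63] 0.0 0.0
3 1.0 [-0.06  0.62  2.68  3.15  0.94] 0.0 0.0
(470, -180, 200) (430, -180, 100)
0 0.08 [-0.19 -0.2   2.29  0.32  0.28] 1.8 0.0
0 1.0 [-0.84  0.1   2.26  1.29  0.54] 0.0 0.0
1 1.0 [-0.96  0.34  2.46  1.89  0.62] 0.0 0.0
2 1.0 [-0.05  0.32  2.67  3.16  0.63] 0.0 0.0
3 1.0 [-0.06  0.62  2.68  3.15  0.94] 0.0 0.0
```

My kinematic fit shows a way to keep the 45° lean at low height. I swing out to the right, lower, and swing back, which takes joint 4 round to about π. First a half turn so joint 6 stays in range.

Call:
send_rows:
  moves:
    - [0,0,0,10.6]
    - [0,0,0,10.6]
    - [0,0,0,10.6]
    - [0,0,0,10.6]
    - [0,0,0,10.6]
    - [0,0,0,10.6]
    - [0,0,0,10.6]
    - [0,0,0,10.6]

```text
time: 27.58
tool_pos: [439.5, 36.9, 268.5]
tcp_rot: [1.591, 0.79, -0.07]
contact_force: [-0.5, 0.5, -0.2]
grip_width: 0.9
```

Call:
send_rows:
  moves:
    - [0,0,0,10.6]
    - [0,0,0,10.6]
    - [0,0,0,10.6]
    - [0,0,0,10.6]
    - [0,0,0,10.6]
    - [0,0,0,10.6]
    - [0,0,0,10.6]
    - [0,0,0,10.6]

```text
time: 28.58
tool_pos: [439.5, 37.0, 268.5]
tcp_rot: [3.071, 0.79, -0.07]
contact_force: [-0.0, 0.2, -0.1]
grip_width: 0.6
```

Run:
```python
from st import *
rep([])
o=get_obs();A=R.from_euler('xyz',o['tcp_rot']).as_matrix();p=o['tool_pos']
for X in([450,-250,269],[450,-250,110],to([-185,0,95]),to([-165,0,40])): print((A.T@(np.array(X)-p)).round(1));p=np.array(X)
```

```text
t 28.57 stand pos [-140.8   -6.8  268.5] axis(stand) [ 0.701  0.063 -0.711] jaw [ 0.14  -0.989  0.049] F stand [-0.   0.2 -0.1] q [-0.11 -0.2   2.28  0.1   0.29  1.37]
[ 21.2 286.4  -2. ]
[113.   -7.9 111.6]
[ -41.4 -300.    42.2]
[53.1  0.1 24.6]
```

Call:
send_rows:
  moves:
    - [1,18,0,0]
    - [2,28,0,0]
    - [3,36,0,0]
    - [3,40,0,0]
    - [3,42,0,0]
    - [3,44,0,0]
    - [3,44,-1,0]
    - [3,34,-1,0]

```text
time: 29.58
tool_pos: [449.0, -245.0, 268.9]
tcp_rot: [3.062, 0.795, -0.076]
contact_force: [0.1, 0.8, -0.2]
grip_width: 0.4
```

Call:
send_rows:
  moves:
    - [22,-1,22,0]
    - [28,-2,28,0]
    - [28,-2,28,0]
    - [24,-2,24,0]
    - [11,-1,10,0]
    - [0,0,0,0]

```text
time: 30.32
tool_pos: [447.4, -242.6, 107.7]
tcp_rot: [3.067, 0.798, -0.071]
contact_force: [-0.3, 0.1, 0.1]
grip_width: 0.3
```

Run:
```python
from st import *
rep([[-185,0,95]])
```

```text
t 30.32 stand pos [ -88.4 -281.5  107.7] axis(stand) [ 0.695  0.062 -0.716] jaw [ 0.142 -0.988  0.052] F stand [-0.3  0.1  0.1] q [-1.03  0.37  2.31  1.63  0.61 -0.95]
[-185, 0, 95] [ -40.5 -292.7   38. ]
```

Following the model closely (q4=1.63). Swing back low behind the stand.

Call:
send_rows:
  moves:
    - [-4,-24,3,0]
    - [-5,-36,5,0]
    - [-5,-40,5,0]
    - [-5,-40,5,0]
    - [-5,-40,5,0]
    - [-5,-40,5,0]
    - [-5,-36,5,0]
    - [-4,-24,3,0]

```text
time: 31.32
tool_pos: [400.7, 40.4, 97.1]
tcp_rot: [3.066, 0.794, -0.069]
contact_force: [0.8, -0.5, -1.2]
grip_width: 0.5
```

Call:
send_rows:
  moves:
    - [-2,-12,2,10.6]
    - [0,0,0,10.6]
    - [0,0,0,10.6]
    - [0,0,0,10.6]

```text
time: 31.82
tool_pos: [398.8, 51.4, 96.7]
tcp_rot: [-2.47, 0.793, -0.07]
contact_force: [0.2, -0.9, -0.3]
grip_width: 0.4
```

Run:
```python
from st import *
rep([[-185,0,95],[-165,0,33]])
```

```text
t 31.82 stand pos [-183.3    0.9   96.7] axis(stand) [ 0.699  0.064 -0.712] jaw [-0.37  -0.82  -0.437] F stand [ 0.3 -0.8 -0.3] q [-0.05  0.31  2.66  3.16  0.61 -0.9 ]
[-185, 0, 95] [-0.   2.1  1.5]
[-165, 0, 33] [58.1 21.8 23.3]
```

Call:
send_rows:
  moves:
    - [0,0,0,10.6]
    - [0,0,0,10.6]
    - [0,0,0,10.6]
    - [0,0,0,10.6]
    - [0,0,0,10.6]
    - [0,0,0,10.6]
    - [0,0,0,10.6]
    - [0,0,0,10.6]

```text
time: 32.83
tool_pos: [398.8, 51.2, 96.7]
tcp_rot: [-0.99, 0.793, -0.07]
contact_force: [-0.1, 0.6, 0.7]
grip_width: -0.1
```

Call:
send_rows:
  moves:
    - [0,0,0,10.6]
    - [0,0,0,10.6]
    - [0,0,0,10.6]
    - [0,0,0,10.6]
    - [0,0,0,10.6]
    - [0,0,0,10.0]

```text
time: 33.58
tool_pos: [398.8, 51.2, 96.7]
tcp_rot: [0.109, 0.793, -0.07]
contact_force: [-0.1, -0.1, 0.4]
grip_width: 0.2
```

Run:
```python
from st import *
rep([[-185,0,95],[-162,0,34]])
c=cap('scene');w=cap('wrist')
cv2.imwrite('pics/s6.png',np.hstack([cv2.resize(c['image'][130:330,170:400],(460,400)),cv2.resize(w['image'],(340,255))[np.r_[0:255,[254]*145]]])[:,:,::-1])
```

```text
t 33.58 stand pos [-183.3    0.7   96.7] axis(stand) [ 0.699  0.063 -0.712] jaw [-0.013  0.997  0.076] F stand [-0.1 -0.1  0.4] q [-0.06  0.31  2.66  3.16  0.61  1.68]
[-185, 0, 95] [-0.  -0.8 -2.4]
[-162, 0, 34] [ 59.5  -5.8 -28.5]
```

View pics/s6.png

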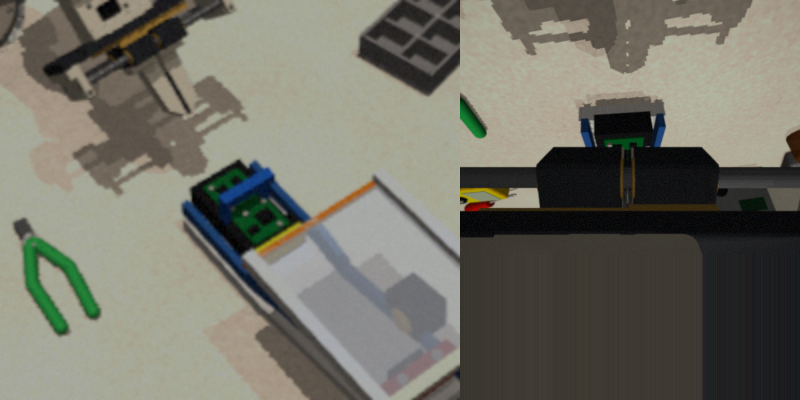

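The tool leans 45°, with its tip low behind the carrier's flat rear face. I'll descend and approach.

Call:
send_rows:
  moves:
    - [20,-2,-10,0]
    - [20,-2,-10,0]
    - [15,-1,-7,0]
    - [5,0,-2,0]
    - [7,0,7,0]
    - [0,0,0,0]

```text
time: 34.42
tool_pos: [428.6, 46.2, 32.8]
tcp_rot: [0.1, 0.794, -0.071]
contact_force: [-0.7, -0.3, 1.0]
grip_width: 0.2
```

```bash
python3 -c "
from st import *
rep([[-150,0,33]])"
```

```text
t 34.42 stand pos [-153.     0.6   32.8] axis(stand) [ 0.698  0.063 -0.713] jaw [-0.018  0.997  0.07 ] F stand [-0.6 -0.4  1. ] q [-0.07  0.64  2.65  3.14  0.92  1.67]
[-150, 0, 33] [ 1.9 -0.6  2.3]
```

Call:
send_rows:
  moves:
    - [3.5,0,3.5,0]
    - [3.5,0,3.5,0]
    - [3.5,0,3.5,0]
    - [5,0,5,0]
    - [7,0,7,0]
    - [7,0,7,0]
    - [7,0,7,0]
    - [7,0,7,0]

```text
time: 35.42
tool_pos: [489.0, 37.5, 31.1]
tcp_rot: [0.101, 0.797, -0.071]
contact_force: [-5.0, 0.7, 3.5]
grip_width: 0.5
```

```bash
python3 -c "
from st import *
rep([])"
```

```text
t 35.42 stand pos [-92.1   1.6  31.1] axis(stand) [ 0.696  0.063 -0.715] jaw [-0.017  0.997  0.071] F stand [-5.  -0.1  3.5] q [-0.09  0.6   2.48  3.12  0.72  1.67]
```

Call:
send_rows:
  moves:
    - [6.7,-0.2,7.3,0]
    - [6.7,-0.2,7.3,0]
    - [6.7,-0.2,7.3,0]
    - [6.7,-0.2,7.3,0]
    - [6.7,-0.2,7.3,0]
    - [6.7,-0.2,7.3,0]

```text
time: 36.17
tool_pos: [547.6, 27.6, 32.6]
tcp_rot: [0.101, 0.797, -0.071]
contact_force: [-1.6, 1.5, -1.2]
grip_width: 0.8
```

```bash
python3 -c "
from st import *
rep([])
c=cap('top');cv2.imwrite('pics/t4.png',cv2.resize(c['image'][150:350,270:420],(450,600))[:,:,::-1])"
```

```text
t 36.17 stand pos [-32.6   1.2  32.6] axis(stand) [ 0.696  0.063 -0.715] jaw [-0.017  0.997  0.071] F stand [-1.8  1.2 -1.2] q [-0.1   0.6   2.33  3.1   0.56  1.68]
```

View pics/t4.png

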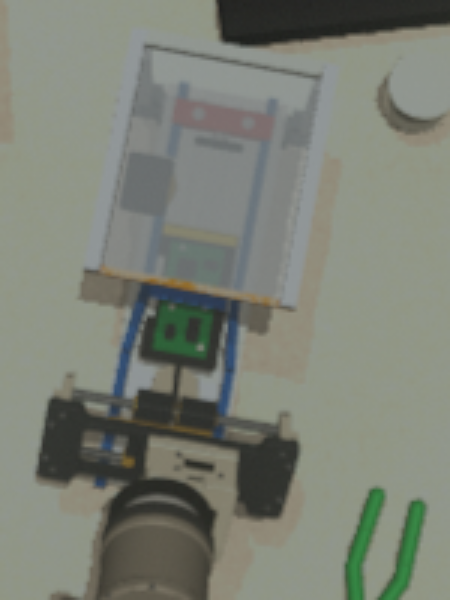

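The carrier is entering the guides straight, nose under the shield, with the body clear of the front edge. I continue, following the ramp through the plunger.

Call:
send_rows:
  moves:
    - [6.2,-0.2,6.6,0]
    - [5.2,-0.1,6.2,0]
    - [3.5,0,4.5,0]
    - [2.8,0,4.1,0]
    - [2.8,0,4.1,0]

```text
time: 36.85
tool_pos: [576.9, 22.9, 33.9]
tcp_rot: [0.102, 0.803, -0.071]
contact_force: [-8.1, 2.4, -1.3]
grip_width: 0.4
```

```bash
python3 -c "
from st import *
rep([])"
```

```text
t 36.85 stand pos [-2.9  1.2 33.9] axis(stand) [ 0.692  0.062 -0.72 ] jaw [-0.017  0.997  0.07 ] F stand [-8.4  1.1 -1.3] q [-0.11  0.6   2.25  3.09  0.48  1.7 ]
```

Call:
send_rows:
  moves:
    - [2.3,0,3.3,0]
    - [2.3,0,3.3,0]
    - [2.3,0,3.3,0]
    - [2.3,0,3.3,0]
    - [2.3,0,3.3,0]

```text
time: 37.48
tool_pos: [596.5, 19.7, 37.3]
tcp_rot: [0.102, 0.803, -0.071]
contact_force: [-9.2, 0.7, 0.2]
grip_width: 0.4
```

```bash
python3 -c "
from st import *
rep([])"
```

```text
t 37.48 stand pos [17.   1.2 37.3] axis(stand) [ 0.692  0.062 -0.719] jaw [-0.016  0.997  0.07 ] F stand [-9.2 -0.7  0.2] q [-0.11  0.6   2.2   3.08  0.43  1.7 ]
```

Call:
send_rows:
  moves:
    - [1.1,0,1.7,0]
    - [1.1,0,1.7,0]
    - [1.1,0,1.7,0]
    - [1.1,0,1.7,0]

```text
time: 37.98
tool_pos: [605.4, 18.3, 39.3]
tcp_rot: [0.102, 0.801, -0.071]
contact_force: [-3.6, 0.7, -1.3]
grip_width: 0.5
```

Call:
send_rows:
  moves:
    - [0.8,0,1.2,0]
    - [0.8,0,1.2,0]

```text
time: 38.22
tool_pos: [610.1, 17.7, 41.5]
tcp_rot: [0.101, 0.796, -0.071]
contact_force: [-1.3, -0.0, -2.2]
grip_width: 0.3
```

Call:
send_rows:
  moves:
    - [0.8,0,1.2,0]
    - [0.8,0,1.2,0]

```text
time: 38.48
tool_pos: [612.6, 17.3, 41.9]
tcp_rot: [0.101, 0.796, -0.071]
contact_force: [-1.8, -0.3, -0.0]
grip_width: 0.5
```

Call:
send_rows:
  moves:
    - [0.6,0,0.9,0]
    - [0.6,0,0.9,0]

```text
time: 38.72
tool_pos: [613.5, 17.1, 41.6]
tcp_rot: [0.102, 0.799, -0.071]
contact_force: [-7.4, 0.4, 1.4]
grip_width: 0.1
```

Call:
send_rows:
  moves:
    - [0.2,0,0.3,0]
    - [0,0,0,0]

```text
time: 38.98
tool_pos: [613.5, 17.1, 41.6]
tcp_rot: [0.102, 0.799, -0.071]
contact_force: [-8.1, 1.2, 1.5]
grip_width: 0.4
```

```bash
python3 -c "
from st import *
rep([])"
```

```text
t 38.98 stand pos [34.2  1.4 41.6] axis(stand) [ 0.695  0.063 -0.717] jaw [-0.017  0.997  0.071] F stand [-8.1 -0.1  1.5] q [-0.11  0.61  2.15  3.07  0.39  1.71]
```

Call:
send_rows:
  moves:
    - [0.4,0,0.6,0]
    - [0,0,0,0]

```text
time: 39.22
tool_pos: [613.7, 17.1, 41.5]
tcp_rot: [0.102, 0.8, -0.071]
contact_force: [-10.7, 1.2, 3.0]
grip_width: 0.6
```

Call:
send_rows:
  moves:
    - [0.3,0,0.5,0]
    - [0,0,0,0]
    - [0,0,0,0]

```text
time: 39.6
tool_pos: [613.8, 17.1, 41.4]
tcp_rot: [0.102, 0.801, -0.071]
contact_force: [-11.4, 1.0, 5.1]
grip_width: 0.3
```

```bash
python3 -c "
from st import *
rep([])
t=cap('top');s=cap('scene')
cv2.imwrite('pics/f1.png',np.hstack([cv2.resize(t['image'][150:330,280:400],(400,600)),cv2.resize(s['image'][210:360,290:390],(400,600))])[:,:,::-1])"
```

```text
t 39.6 stand pos [34.4  1.4 41.4] axis(stand) [ 0.693  0.063 -0.718] jaw [-0.017  0.997  0.071] F stand [-11.4  -0.8   5.1] q [-0.11  0.61  2.15  3.07  0.39  1.71]
```

View pics/f1.png

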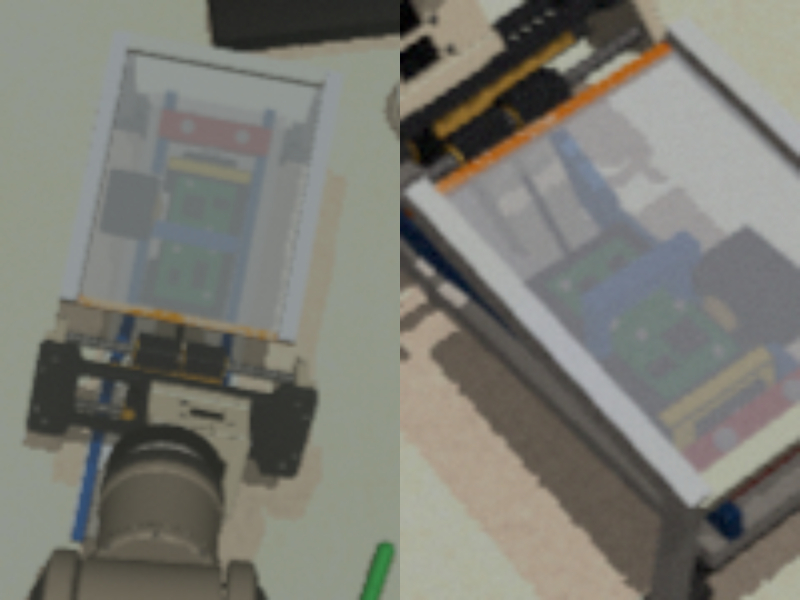

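The force dropped after the plunger and then rose at a hard stop. It is now about 10 N along the ramp, and the top view shows the yellow nose against the black buffer. I back off gently.

Call:
send_rows:
  moves:
    - [-0.6,0,-0.8,0]
    - [-0.6,0,-0.8,0]
    - [-1.2,0,-1.6,0]
    - [-3,0,-4,0]
    - [-6,0,-8,0]
    - [-12,0,-14,0]
    - [-15,0,-15,0]
    - [-15,0,-15,0]

```text
time: 40.7
tool_pos: [536.2, 28.5, 39.5]
tcp_rot: [0.101, 0.796, -0.071]
contact_force: [-0.4, 0.5, -0.6]
grip_width: 0.5
```

Call:
send_rows:
  moves:
    - [-18,0,-18,0]
    - [-18,0,-18,0]
    - [-18,0,-18,0]
    - [-18,0,-18,0]
    - [-18,0,-18,0]
    - [0,0,0,0]
    - [0,0,0,0]
    - [0,0,0,0]

```text
time: 41.7
tool_pos: [412.3, 46.3, 41.5]
tcp_rot: [0.101, 0.795, -0.071]
contact_force: [0.6, -0.6, 0.1]
grip_width: 0.4
```

```bash
python3 -c "
from st import *
import pickle
rep([])
t=cap('top');s=cap('scene')
# yellow nose position, before (pushing) vs now
cv2.imwrite('pics/f2.png',np.hstack([cv2.resize(t['image'][150:330,280:400],(400,600)),cv2.resize(s['image'][210:360,290:390],(400,600))])[:,:,::-1])
a=cv2.imread('pics/f1.png').astype(int);b=cv2.imread('pics/f2.png').astype(int)
for n,(y0,y1,x0,x1) in {'top nose':(110,270,150,270),'scene nose':(330,470,640,790)}.items(): print(n,'mean abs diff',abs(a-b)[y0:y1,x0:x1].mean())
i=pickle.load(open('top.pkl','rb'))['image'].astype(int);d=abs(i-t['image'])
for n,(u,v,r) in dict(meter=(458,252,32),spool=(410,181,14),cutters=(398,343,28),driver=(468,209,30),tray=(183,308,30),flux=(208,243,12)).items(): print(n,d[v-r:v+r,u-r:u+r].mean().round(2))
"
```

```text
t 41.7 stand pos [-169.1   -2.    41.5] axis(stand) [ 0.698  0.063 -0.714] jaw [-0.017  0.997  0.071] F stand [ 0.7 -0.5  0.1] q [-0.08  0.62  2.69  3.14  0.94  1.67]
top nose mean abs diff 2.9177951388888888
scene nose mean abs diff 3.364015873015873
meter 4.76
spool 4.86
cutters 4.56
driver 4.9
tray 3.89
flux 3.1
```

View pics/f2.png

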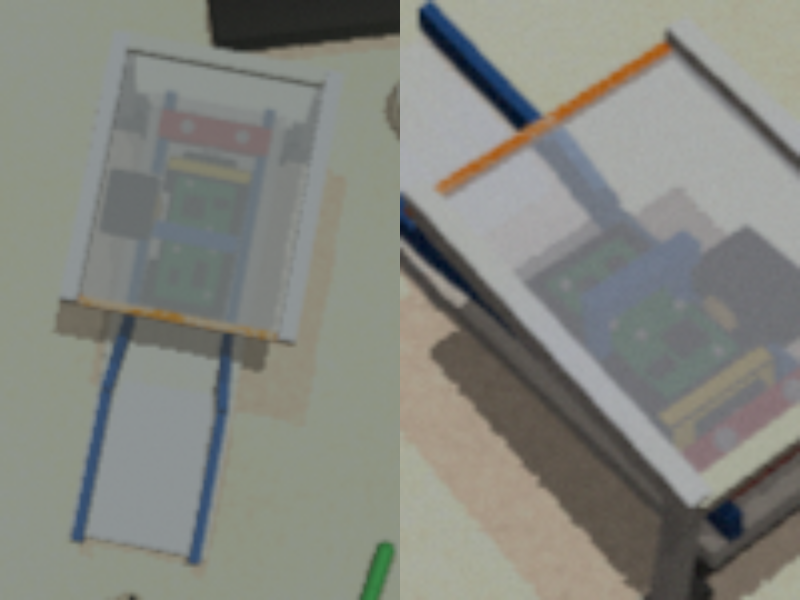

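The carrier is where I left it, its nose against the buffer. The robot touches nothing and the bystanders differ only by image noise. I hand it in.

```bash
python3 -c "
from h import *
print(close_job())"
```

```text
the job is handed in; nothing more can be done
None
```

The carrier is home on the ramp with its nose against the rubber buffer, and I handed the job in at about 42 s of the 61 s allowed.

**What I did**
- **Grasp and placing:** I picked the carrier up by the blue handle and set it on the landing, nose uphill, then let go. Joint 6 reached its limit on the first carry, so I put the carrier down on the bare table and regrasped it half a turn round.
- **Lean for the push:** the moves cannot tilt the tool directly. I stretched the arm past its reach up high until the tool leaned 45°, then brought it in low behind the carrier.
- **Push:** the force was about 9 N at the plunger and dropped to 1–2 N as it sprang out. It then rose at a hard stop, where I pressed with about 10 N along the ramp before backing off gently.

**Last checks**
- After I withdrew, both camera views showed the nose against the buffer, unmoved from when I was pressing it.
- The wrist force read about zero.
- The other objects differed from the first picture only by image noise, and no reading showed contact with the shield.

**What did not go exactly as planned**
- I set the carrier down with its rear overhanging the landing's open downhill end by about 8 mm. This kept the 190 mm gripper body clear of the shield.
- My estimates of the shield's front edge disagreed by a few millimetres, so I kept a margin there.
- I never saw the plunger itself; its release is inferred from the drop in force.

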